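# Set the sample stage with the right spacer bar

### The job

Set the sample carriage with one of the four aluminium spacer bars: pick the bar whose length brings the sample cup exactly opposite the detector's snout. Lay it flat and straight along the middle of the bed, with one end against the end stop, and slide the carriage up against the other end so that no gaps are left. Leave the other three bars, the bottle and the jar where they are.

Things in the scene. Friction and masses are not known exactly. Their poses are not given: they have to be found in the camera images.
- stage: fixed sample stage: flat steel bed 110 mm wide (x) x 420 mm long (y), top 12 mm above the table. Origin on the table under the middle of the bed; its y axis runs along the rail, z up. A dark steel end stop (80 mm wide, 25 mm thick, top 60 mm above the table) stands across the bed at its -y end
- port_bar (a point): top centre of a fixed teal bar beside the bed (+x side, 75 to 95 mm from the centre line, 160 mm long, top 78 mm above the table). It has four ports, 115, 140, 165 and 190 mm along the stage's y from the stop face: one bears the detector, the others only a flat round steel cap (21 mm diameter)
- stop_face (a point): point on the bed's top (12 mm above the table) on the centre line, at the foot of the end stop's face that looks along +y of the stage
- carriage (a joint): sample carriage that slides along the bed; value = gap in m between the stop face and the carriage's flat end face (0 to 0.25; grows along +y of the stage). It stays where it is left; about 2 N moves it, plus 8 N per m/s. Grey block 70 mm wide, 130 mm long, top 52 mm above the table
- cup (a point): centre of the round cream sample cup (40 mm diameter, top 80 mm above the table) fixed on the carriage, 45 mm along y from the carriage's end face
- handle (a point): black upright grip fixed on the carriage: 24 mm (x) x 30 mm (y), from 52 to 98 mm above the table; this point lies on its centre, 80 mm above the table, 105 mm along y from the carriage's end face
- detector: long narrow white box (95 x 22 mm, top 80 mm above the table) on one of the ports, fixed, with a thin steel snout (14 mm diameter, 64 mm above the table) pointing across the bed (-x of the stage). Origin on the table under the snout's axis, 85 mm from the bed's centre line; axes as the stage's. Right spacer length = distance along y from stop face to snout axis, less 45 mm
- bottle: standing white plastic bottle, 64 mm diameter, 170 mm high; origin under its centre; not to be moved
- jar: standing amber jar, 64 mm diameter, 75 mm high; origin under its centre; not to be moved
- spacer70: plain aluminium bar, 70 mm long (along its own y) x 30 mm wide (x) x 44 mm high (z), 249 g nominal; lies loose on the table on its 30 mm wide underside. Origin at the centre of the underside. The four spacers (70, 95, 120, 145 mm) differ only in length
- spacer95: plain aluminium bar, 95 mm long (along its own y) x 30 mm wide (x) x 44 mm high (z), 339 g nominal; lies loose on the table on its 30 mm wide underside. Origin at the centre of the underside. The four spacers (70, 95, 120, 145 mm) differ only in length
- spacer120: plain aluminium bar, 120 mm long (along its own y) x 30 mm wide (x) x 44 mm high (z), 428 g nominal; lies loose on the table on its 30 mm wide underside. Origin at the centre of the underside. The four spacers (70, 95, 120, 145 mm) differ only in length
- spacer145: plain aluminium bar, 145 mm long (along its own y) x 30 mm wide (x) x 44 mm high (z), 517 g nominal; lies loose on the table on its 30 mm wide underside. Origin at the centre of the underside. The four spacers (70, 95, 120, 145 mm) differ only in length
Mind the look-alikes: they are no part of the job. Leave any purple look-alike of the spacer95 alone. Leave any red look-alike of the spacer120 alone.

How it is judged:
By the outcome, as a careful person would: the job done as asked, in the order asked, and still so for the second after the job is handed in, with the robot touching nothing.
It also fails if it takes over 51 s, if anything falls off the work surface, if the arm or the gripper's body presses on something with over 40 N, if the wrist force passes 120 N, or if a joint passes its speed limit or range.

### The arm

A 6-joint arm with a two-finger parallel gripper is mounted at the origin on the work surface. World frame = base frame: x ahead of the robot, y to its left, z up, the work surface at z = 0. Lengths are in m, angles in rad, forces in N, time in s.
With the tool pointing down it reaches from about 0.3 to 0.875 m from the base axis. Payload 6.4 kg.
Tool frame: the origin (TCP) lies midway between the tips of the shut fingers; the grasp point (between the pads) lies 19 mm behind it; z points along the fingers, y is the line along which they close (so a half turn about z gives the same grasp; the last joint's range is limited). The gripper opens to 85 mm and grips with 20 to 120 N. Pads are 22 mm wide; open, the fingers measure 114 mm over their backs; the gripper's body (76 mm by 85 mm) begins 54 mm behind the grasp point. The pads swing forward as they close: fully open they stand 13 mm farther back than shut.
Start: joints at [1.129, 0.181, 1.607, -0, 1.354, -0.206], TCP at [0.134, 0.559, 0.231] pointing down, gripper open.
Joint ranges: [-2.99, 2.99], [-0.89, 2.07], [0.3, 2.58], [-1.14, 4.28], [0, 2.63], [-3.12, 3.12]. Speed limits (rad/s): [2.57, 2.57, 3.01, 3.14, 3.14, 3.14].

### API

Orientations are given as a unit quaternion [w, x, y, z].
In Python, from bench import ctrl, vision, workorder gives the robot as it stands. The module is installed in compiled form; this text tells all that it offers.
- The arm moves only by the tool servo_tool, never from a script. Its argument "steps" is a list of rows, each an object of numbers: "dx", "dy", "dz": the shift along the world's x, y, z as a fraction of full scale; "wx", "wy", "wz": the turn, a rotation vector about the world's x, y, z as a fraction of full scale. A call has exactly 5 rows; each row is the pose to reach, as a shift and turn from the pose commanded when the call began, turning the shorter way round; what a row does not reach only later rows make up. Full scale, the value 1, is 100 mm for a shift and pi rad for a turn. A row lasts 1/12 s, in which the tool goes at most 41.7 mm and 7.16 degrees, less where a joint would pass 70% of its speed; a pose out of reach is approached as far as the arm can. A call with a number of a shift or a turn outside -1 to 1 is refused whole. A call with a gripper value outside its range is refused whole. "jaw" is the opening, from 0 (shut) to 1 (fully open), set as the call begins (left out, the last holds). The fingers move at their own pace and stop on an object; the grip force is fixed at half the most. Time passes only in rows, so rows that repeat a pose let the fingers close, or fill a call up. It gives the time, the measured TCP pose, the force, the opening and the grip force at its end, in the units of the state.
- ctrl.get_obs(): the state, without advancing time (a new reading comes with each control period).
- vision.camera(name): name is "scene" or "top" or "wrist"; returns a dict with "frame" (400x640x3 uint8, red, green, blue), "vfov" (degrees; the focal length in pixels is half the picture's height over the tangent of half this angle, whatever the lens; pixels are square), "cx", "cy" (the principal point, pixels), "camera_from_world" (4x4, takes a point from world to camera coordinates). Camera axes: x right, y up, looking along -z (the intrinsics and any distortion apply to the point x, -y, -z); pixel columns grow to the right and rows downward; lengths in m; the calibration is good to about 2 mm. The wrist camera is an equidistant fisheye: a pixel r from the principal point sees the ray r / f radians off the axis. A picture is of the moment at which its call begins. There is no depth.
- workorder.hand_in(): hands the job in; it is judged then, once.
The state is a dict: "time_s": time; "q": joint angles; "dq": joint speeds; "joint_efforts": joint torques, N m; "eef_pos": TCP position; "eef_rot": TCP orientation; "wrist_force": force on the tool from outside, world axes, zero at the start; "torque": the same for the moment, N m; "opening": opening from 0.0 (shut) to 1.0 (fully open); "grasp_force": force on a finger pad.
Only numpy, scipy, OpenCV 4.12 (cv2) and the standard library are available. Lean on these libraries where they do the work, as an engineer would, in place of code of your own. Each camera call takes 0.05 s, during which the arm holds its last target. There are 200 camera calls.

## Working session

There is one attempt and no reset: what is moved stays moved. The work goes in short steps, Python scripts to look and compute and a tool call to move; the robot and the scene stay as the last step left them, time stands still between calls to the robot, and variables do not carry over. Pictures are saved under pics/ and viewed, at most 12 in all, crops included, and the job is handed in when it is done.

Besides the shell and the picture viewer there is one more tool, called after "Call:" as a command line: name --argument value ..., lists and objects as JSON in quotes. servo_tool: Moves the arm, as the interface text tells. Its arguments: {"type":"object","properties":{"steps":{"type":"array","items":{"type":"object","properties":{"dx":{"type":"number"},"dy":{"type":"number"},"dz":{"type":"number"},"wx":{"type":"number"},"wy":{"type":"number"},"wz":{"type":"number"}}}},"jaw":{"type":"number"}},"required":["steps"]}

```bash
mkdir -p pics
cat > h.py <<'E'
import numpy as np, cv2
from bench import ctrl, vision, workorder
def cam(n):
    c=vision.camera(n); c['f']=200/np.tan(np.radians(c['vfov'])/2); c['name']=n
    return c
def ray(c,u,v):
    T=np.array(c['camera_from_world']); x=(u-c['cx'])/c['f']; y=(v-c['cy'])/c['f']
    if c['name']=='wrist':
        r=np.hypot(x,y); s=np.sin(r)/r if r>1e-9 else 1; d=np.array([x*s,-y*s,-np.cos(r)])
    else: d=np.array([x,-y,-1.])
    R=T[:3,:3]; return -R.T@T[:3,3], R.T@d
def onz(c,u,v,z):
    o,d=ray(c,u,v); return o+d*(z-o[2])/d[2]
def proj(c,p):
    T=np.array(c['camera_from_world']); q=T[:3,:3]@np.array(p)+T[:3,3]; a=np.array([q[0],-q[1]]);z=-q[2]
    if c['name']=='wrist':
        n=np.hypot(*a); a=a/n*np.arctan2(n,z) if n>1e-9 else a*0
    else: a=a/z
    return a*c['f']+[c['cx'],c['cy']]
def tri(c1,p1,c2,p2):
    o1,d1=ray(c1,*p1);o2,d2=ray(c2,*p2)
    s=np.linalg.lstsq(np.c_[d1,-d2],o2-o1,rcond=None)[0]
    a=o1+s[0]*d1;b=o2+s[1]*d2
    return (a+b)/2,np.linalg.norm(a-b)
def save(c,n): cv2.imwrite('pics/'+n,cv2.cvtColor(c['frame'],cv2.COLOR_RGB2BGR))
E
python3 - <<'E'
from h import *
import pickle
D={}
for n in('scene','top','wrist'):
    c=cam(n);save(c,n+'0.png');D[n]=c
    o,d=ray(c,320,200);print(n,c['vfov'],c['cx'],c['cy'],o.round(3),d.round(2))
pickle.dump(D,open('d0.pkl','wb'))
print({k:np.round(v,3) for k,v in ctrl.get_obs().items()})
E
```

```text
scene 48.83214738566878 322.49757222894664 204.1509180509954 [ 1.064 -0.692  1.201] [-0.38  0.5  -0.78]
top 47.21816166022698 329.24524671818756 200.84357742724345 [0.35  0.02  1.491] [ 0.13  0.01 -0.99]
wrist 65.70646984690485 314.5284205202954 202.68550384272518 [0.053 0.579 0.374] [ 0.31 -0.06 -0.95]
{'time_s': np.float64(0.15), 'q': array([ 1.129,  0.181,  1.608,  0.   ,  1.354, -0.206]), 'dq': array([-0.001, -0.001, -0.003,  0.   ,  0.002,  0.   ]), 'joint_efforts': array([ 2.0000e-03, -4.4526e+01, -3.5169e+01, -0.0000e+00,  6.0000e-03,
       -0.0000e+00]), 'eef_pos': array([0.134, 0.559, 0.231]), 'eef_rot': array([-0.   ,  0.118,  0.993, -0.001]), 'wrist_force': array([-0.398,  0.335,  0.99 ]), 'torque': array([0.017, 0.006, 0.035]), 'grasp_force': np.float64(0.0), 'opening': np.float64(1.001)}
```

View pics/top0.png

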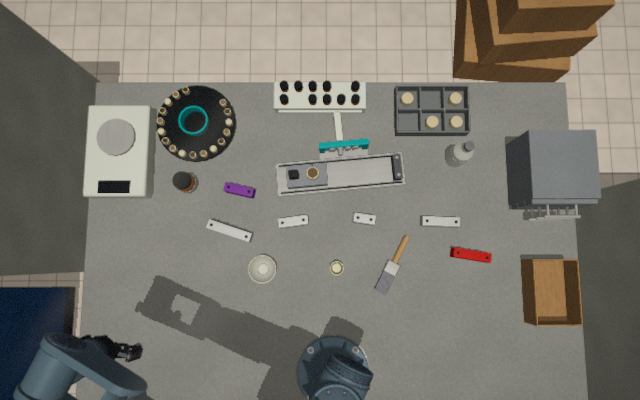

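View pics/scene0.png

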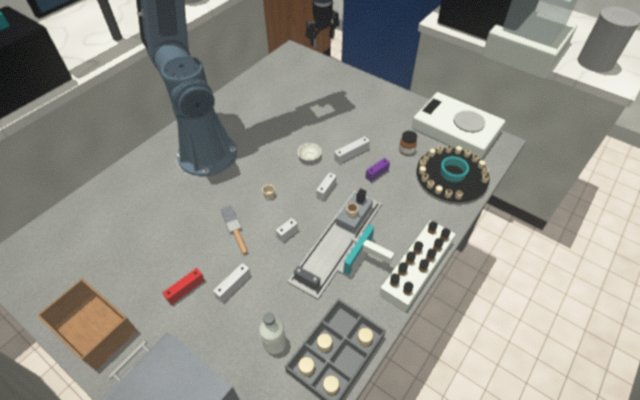

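The top view shows the bed from (278,178) to (404,168) with its stop at the right end near (397,166). The carriage is on the left, the teal bar is at (344,146), and the detector box runs up from about (339,140). The grey bars are at (230,230), (293,221), (364,218) and (440,221). The purple and red look-alikes are at (239,189) and (470,255).

Run:
```python
from h import *
import pickle
D=pickle.load(open('d0.pkl','rb'));t=D['top'];s=D['scene']
a=cv2.resize(t['frame'][100:200,260:420],(800,500),interpolation=cv2.INTER_CUBIC)
a=np.vstack([a,np.zeros((0,800,3),np.uint8)])
b=cv2.resize(s['frame'][180:300,285:405],(500,500),interpolation=cv2.INTER_CUBIC)
m=cv2.resize(np.hstack([a,b]),None,fx=.6,fy=.6,interpolation=cv2.INTER_AREA)
cv2.imwrite('pics/z1.png',m[...,::-1])
for c in(t,s):
    hsv=cv2.cvtColor(c['frame'],cv2.COLOR_RGB2HSV)
    print(c['name'])
    w=((hsv[...,2]>165)&(hsv[...,1]<40)).astype('uint8')
    te=cv2.inRange(hsv,(80,120,60),(100,255,255))
    for nm,k in(('w',w),('teal',te)):
        for q in cv2.findContours(k,0,1)[0]:
            A=cv2.contourArea(q)
            if 60<A<1500:
                r=cv2.minAreaRect(q);P=onz(c,*r[0],.044 if nm=='w' else .078)
                if not(.2<P[0]<.9 and abs(P[1])<.6): continue
                bx=[onz(c,*p,.044 if nm=='w' else .078)[:2] for p in cv2.boxPoints(r)]
                L=sorted([np.linalg.norm(bx[0]-bx[1]),np.linalg.norm(bx[1]-bx[2])])
                e=bx[1]-bx[0] if np.linalg.norm(bx[0]-bx[1])>np.linalg.norm(bx[1]-bx[2]) else bx[2]-bx[1]
                print(nm,np.round(r[0],1),A,'xyz',P.round(3),'size',np.round(L,3),'ang',round(np.degrees(np.arctan2(e[1],e[0]))%180,1))
```

```text
top
w [391.4 267.7] 109.0 xyz [ 0.323 -0.187  0.044] size [0.034 0.035] ang 63.2
w [262.5 266.5] 294.5 xyz [0.328 0.216 0.044] size [0.06  0.065] ang 0.7
w [228.5 230.2] 356.5 xyz [0.442 0.325 0.044] size [0.028 0.142] ang 71.5
w [441.  220.7] 284.5 xyz [ 0.47  -0.348  0.044] size [0.028 0.116] ang 87.4
w [292.8 220.6] 227.5 xyz [0.472 0.122 0.044] size [0.029 0.093] ang 97.5
w [364.3 218. ] 159.0 xyz [ 0.479 -0.104  0.044] size [0.028 0.067] ang 81.7
w [280.5 179. ] 187.0 xyz [0.605 0.163 0.044] size [0.046 0.101] ang 20.1
w [358.7 172.1] 1400.5 xyz [ 0.627 -0.089  0.044] size [0.076 0.206] ang 95.2
w [463.5 155.5] 61.0 xyz [ 0.681 -0.429  0.044] size [0.023 0.042] ang 89.9
w [328.9 155.6] 70.5 xyz [0.682 0.007 0.044] size [0.025 0.058] ang 95.2
w [354.2 153.3] 84.5 xyz [ 0.689 -0.075  0.044] size [0.025 0.081] ang 95.2
w [319.5 125. ] 239.5 xyz [0.784 0.037 0.044] size [0.101 0.271] ang 90.0
teal [343.7 145.2] 292.5 xyz [ 0.708 -0.039  0.078] size [0.032 0.157] ang 95.4
teal [193. 120.] 701.5 xyz [0.79  0.439 0.078] size [0.094 0.098] ang 44.8
scene
w [180.3 311.3] 698.5 xyz [ 0.428 -0.504  0.044] size [0.115 0.131] ang 42.8
w [233.  224.5] 101.5 xyz [ 0.338 -0.198  0.044] size [0.04  0.042] ang 70.6
w [389.1 144.4] 317.5 xyz [0.55  0.419 0.044] size [0.095 0.223] ang 127.0
teal [359.2 245.4] 221.0 xyz [ 0.719 -0.042  0.078] size [0.023 0.16 ] ang 95.8
teal [454.  167.7] 451.5 xyz [0.806 0.422 0.078] size [0.096 0.111] ang 102.0
```

View pics/z1.png

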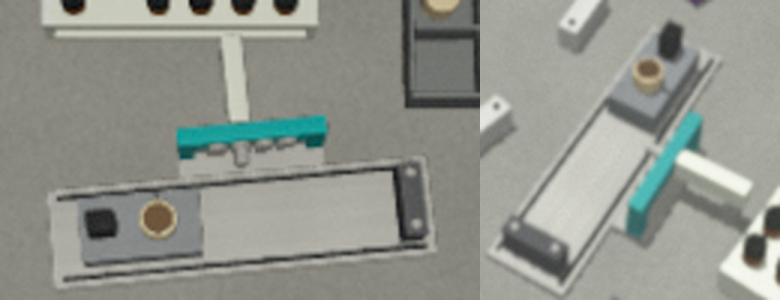

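The four ports in the enlargement are at x ≈ 290, 265, 243 and 217, counted from the stop side. The snout is on the third, at 243, so it is the 165 mm port and needs spacer120, the bar at top-view pixel (441,221). I'll move over the stage next, so the wrist camera can measure it from close by.

Call:
servo_tool --steps '[{"dx":0.2,"dy":-0.2,"wz":-0.029},{"dx":0.4,"dy":-0.4,"wz":-0.058},{"dx":0.6,"dy":-0.6,"wz":-0.087},{"dx":0.8,"dy":-0.8,"wz":-0.117},{"dx":1,"dy":-1,"wz":-0.146}]' --jaw 0.6

```text
$.steps[0]: bad value
```

Call:
servo_tool --steps '[{"dx":0.2,"dy":-0.2,"wz":-0.029},{"dx":0.4,"dy":-0.4,"wz":-0.058},{"dx":0.6,"dy":-0.6,"wz":-0.087},{"dx":0.8,"dy":-0.8,"wz":-0.117},{"dx":1,"dy":-1,"wz":-0.146}]'

```text
$.steps[0]: bad value
```

Call:
servo_tool --steps '[{"dx":0.2,"dy":-0.2,"wz":-0.029},{"dx":0.4,"dy":-0.4,"wz":-0.058},{"dx":0.6,"dy":-0.6,"wz":-0.087},{"dx":0.8,"dy":-0.8,"wz":-0.117},{"dx":1,"dy":-1,"wz":-0.146}]'

```text
$.steps[0]: bad value
```

Call:
servo_tool --steps '[{"dx":0.2,"dy":-0.2},{"dx":0.4,"dy":-0.4},{"dx":0.6,"dy":-0.6},{"dx":0.8,"dy":-0.8},{"dx":1,"dy":-1}]'

```text
$.steps[0]: bad value
```

Call:
servo_tool --steps '[{"dy":-0.2},{"dy":-0.4},{"dy":-0.6},{"dy":-0.8},{"dy":-1}]'

```text
$.steps[0]: bad value
```

Call:
servo_tool --steps '[{"dy":-0.2},{"dy":-0.4},{"dy":-0.6},{"dy":-0.6},{"dy":-0.6}]'

```text
$.steps[0]: bad value
```

Run:
```python
from h import *
import pickle
c=cam('wrist');save(c,'w1.png');pickle.dump(c,open('w1.pkl','wb'))
o,d=ray(c,320,200);print(o,d);print(ctrl.get_obs()['eef_pos'],ctrl.get_obs()['time_s'])
```

```text
[0.0526147  0.57870349 0.37453094] [ 0.31185261 -0.05723929 -0.94840477]
[0.13416059 0.55877476 0.23072024] 0.2
```

View pics/w1.png

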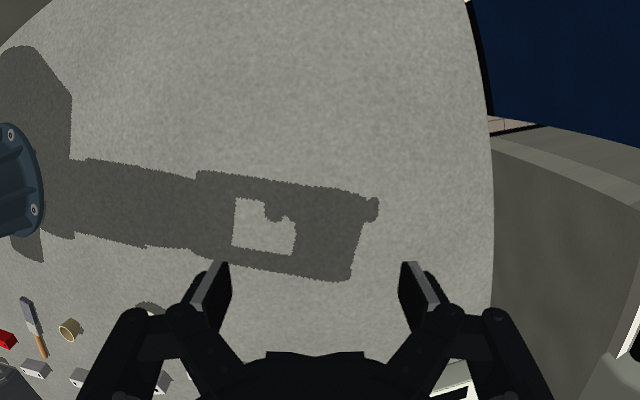

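The rows were refused because every field is needed, so nothing moved. The picture only shows the bare table and the fingers at the start pose. I'll resend the moves with complete rows.

Call:
servo_tool --steps '[{"dx":0.2,"dy":-0.2,"dz":0,"wx":0,"wy":0,"wz":-0.029},{"dx":0.4,"dy":-0.4,"dz":0,"wx":0,"wy":0,"wz":-0.058},{"dx":0.6,"dy":-0.6,"dz":0,"wx":0,"wy":0,"wz":-0.087},{"dx":0.8,"dy":-0.8,"dz":0,"wx":0,"wy":0,"wz":-0.117},{"dx":1,"dy":-1,"dz":0,"wx":0,"wy":0,"wz":-0.146}]' --jaw 0.6

```text
time_s: 0.62
eef_pos: [0.2349, 0.458, 0.2311]
eef_rot: [-0.0, 0.342, 0.94, -0.0]
wrist_force: [0.7, 0.0, -0.3]
opening: 0.601
grasp_force: 0.0
```

Call:
servo_tool --steps '[{"dx":0.2,"dy":-0.2,"dz":0,"wx":0,"wy":0,"wz":-0.029},{"dx":0.4,"dy":-0.4,"dz":0,"wx":0,"wy":0,"wz":-0.058},{"dx":0.6,"dy":-0.6,"dz":0,"wx":0,"wy":0,"wz":-0.087},{"dx":0.8,"dy":-0.8,"dz":0,"wx":0,"wy":0,"wz":-0.117},{"dx":1,"dy":-1,"dz":0,"wx":0,"wy":0,"wz":-0.146}]'

```text
time_s: 1.03
eef_pos: [0.335, 0.358, 0.2312]
eef_rot: [-0.0, 0.547, 0.837, -0.0]
wrist_force: [-0.3, 0.2, 0.8]
opening: 0.602
grasp_force: 0.0
```

Call:
servo_tool --steps '[{"dx":0.2,"dy":-0.2,"dz":0,"wx":0,"wy":0,"wz":-0.029},{"dx":0.4,"dy":-0.4,"dz":0,"wx":0,"wy":0,"wz":-0.058},{"dx":0.6,"dy":-0.6,"dz":0,"wx":0,"wy":0,"wz":-0.087},{"dx":0.8,"dy":-0.8,"dz":0,"wx":0,"wy":0,"wz":-0.117},{"dx":1,"dy":-1,"dz":0,"wx":0,"wy":0,"wz":-0.146}]'

```text
time_s: 1.45
eef_pos: [0.435, 0.2579, 0.2312]
eef_rot: [-0.0, 0.723, 0.691, -0.0]
wrist_force: [0.5, 1.0, -0.5]
opening: 0.599
grasp_force: 0.0
```

Call:
servo_tool --steps '[{"dx":0.2,"dy":-0.2,"dz":0,"wx":0,"wy":0,"wz":0},{"dx":0.4,"dy":-0.4,"dz":0,"wx":0,"wy":0,"wz":0},{"dx":0.6,"dy":-0.6,"dz":0,"wx":0,"wy":0,"wz":0},{"dx":0.8,"dy":-0.8,"dz":0,"wx":0,"wy":0,"wz":0},{"dx":1,"dy":-1,"dz":0,"wx":0,"wy":0,"wz":0}]'

```text
time_s: 1.87
eef_pos: [0.5351, 0.1579, 0.2311]
eef_rot: [-0.0, 0.722, 0.692, -0.0]
wrist_force: [0.3, 0.3, 0.0]
opening: 0.599
grasp_force: 0.0
```

Call:
servo_tool --steps '[{"dx":0,"dy":-0.2,"dz":0,"wx":0,"wy":0,"wz":0},{"dx":0,"dy":-0.4,"dz":0,"wx":0,"wy":0,"wz":0},{"dx":0,"dy":-0.6,"dz":0,"wx":0,"wy":0,"wz":0},{"dx":0,"dy":-0.8,"dz":0,"wx":0,"wy":0,"wz":0},{"dx":0,"dy":-1,"dz":0,"wx":0,"wy":0,"wz":0}]'

```text
time_s: 2.28
eef_pos: [0.5341, 0.0581, 0.231]
eef_rot: [-0.0, 0.721, 0.692, -0.0]
wrist_force: [-0.0, 0.1, 0.0]
opening: 0.599
grasp_force: 0.0
```

Call:
servo_tool --steps '[{"dx":0,"dy":-0.2,"dz":0,"wx":0,"wy":0,"wz":0},{"dx":0,"dy":-0.4,"dz":0,"wx":0,"wy":0,"wz":0},{"dx":0,"dy":-0.6,"dz":0,"wx":0,"wy":0,"wz":0},{"dx":0,"dy":-0.6,"dz":0,"wx":0,"wy":0,"wz":0},{"dx":0,"dy":-0.6,"dz":0,"wx":0,"wy":0,"wz":0}]'

```text
time_s: 2.7
eef_pos: [0.5342, -0.0015, 0.2311]
eef_rot: [-0.0, 0.722, 0.692, 0.0]
wrist_force: [0.1, 0.3, -0.9]
opening: 0.601
grasp_force: 0.0
```

Run:
```python
from h import *
import pickle
c=cam('wrist');save(c,'w2.png');pickle.dump(c,open('w2.pkl','wb'))
o,d=ray(c,320,200);print(o,d);print(ctrl.get_obs()['eef_pos'],ctrl.get_obs()['eef_rot'],ctrl.get_obs()['time_s'])
```

```text
[0.5378596  0.082468   0.37506557] [ 0.00387277 -0.31654548 -0.94856943]
[ 0.53418656 -0.00074142  0.23112827] [-3.37517647e-04  7.21805620e-01  6.92095750e-01  7.36225801e-05] 2.75
```

View pics/w2.png

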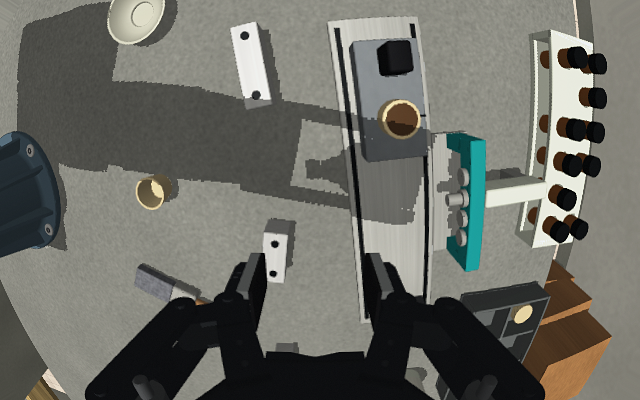

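The wrist view confirms it: cap (462,176), snout (455,199), caps (460,219) and (460,238), so the snout is second from the far end, which is the 165 mm port. The bed's grooves run from (336,30) to (365,320) on the left and from about (412,30) to (430,300) on the right. Next I'll measure the stage lines and spacer120.

Run:
```python
from h import *
import pickle
D=pickle.load(open('d0.pkl','rb'));t=D['top'];s=D['scene'];w=pickle.load(open('w2.pkl','rb'))
def edges(c,x0,x1,rows,k=9):
    g=cv2.GaussianBlur(cv2.cvtColor(c['frame'],cv2.COLOR_RGB2GRAY),(3,3),0).astype(float); return g
g=edges(w,0,0,0)
# groove: darkest col near the predicted line
for nm,(a,b) in {'L':((336,30),(365,320)),'R':((412,30),(430,300))}.items():
    P=[]
    for v in list(range(32,310,6)):
        u=a[0]+(b[0]-a[0])*(v-a[1])/(b[1]-a[1]); r=np.arange(int(u)-7,int(u)+8); q=g[v,r]
        if q.min()<55: 
            wt=np.clip(75-q,0,None); P.append(onz(w,(r*wt).sum()/wt.sum(),v,.012)[:2])
    P=np.array(P); vx,vy,x0,y0=cv2.fitLine(P.astype(np.float32),cv2.DIST_HUBER,0,.001,.001).ravel()
    if vy<0: vx,vy=-vx,-vy
    print('wrist groove',nm,len(P),'x at y=0',round(x0-y0*vx/vy,4),'x at y=-.15',round(x0+(-.15-y0)*vx/vy,4),'ang',np.degrees(np.arctan2(vy,vx)).round(2),P[:,1].min().round(3),P[:,1].max().round(3))
# top: bed+groove in rotated samples: profile across bed at several y
G=cv2.cvtColor(t['frame'],cv2.COLOR_RGB2GRAY)
th=np.radians(95.3);ey=np.array([np.cos(th),np.sin(th)]);ex=np.array([np.sin(th),-np.cos(th)]);C=np.array([.625,-.04])
def samp(c,X,Y,z):
    uv=np.array([proj(c,[*(C+x*ex+y*ey),z]) for x,y in zip(X,Y)],np.float32)
    return cv2.remap(cv2.cvtColor(c['frame'],cv2.COLOR_RGB2GRAY),uv[:,0:1],uv[:,1:2],1).ravel()
xs=np.arange(-.07,.0701,.004)
for y in(-.14,-.1,-.05,0): print('prof',y,list(zip((xs*1000).astype(int),samp(t,xs,xs*0+y,.012))))
ys=np.arange(-.24,-.1,.003)
for x in(-.025,0.025): print('long',x,list(zip((ys*1000).astype(int),samp(t,ys*0+x,ys,.012))))
# holes of spacer120 in top & scene
for c,(u0,u1,v0,v1) in((t,(418,464,212,230)),(s,(208,254,258,304))):
    sub=cv2.cvtColor(c['frame'],cv2.COLOR_RGB2GRAY)[v0:v1,u0:u1]
    big=cv2.resize(sub,None,fx=8,fy=8,interpolation=cv2.INTER_CUBIC)
    bh=cv2.morphologyEx(big,cv2.MORPH_BLACKHAT,np.ones((41,41),np.uint8))
    n,l,st,ce=cv2.connectedComponentsWithStats((bh>40).astype(np.uint8))
    print(c['name'],[(np.round((ce[i]+.5)/8-.5+[u0,v0],2),st[i,4]) for i in range(1,n) if st[i,4]>40])
```

```text
wrist groove L 47 x at y=0 0.5821 x at y=-.15 0.5966 ang 95.51 -0.21 0.163
wrist groove R 33 x at y=0 0.6699 x at y=-.15 0.6876 ang 96.73 -0.222 0.166
prof -0.14 [(np.int64(-70), np.uint8(137)), (np.int64(-66), np.uint8(134)), (np.int64(-62), np.uint8(136)), (np.int64(-57), np.uint8(137)), (np.int64(-53), np.uint8(129)), (np.int64(-49), np.uint8(149)), (np.int64(-45), np.uint8(162)), (np.int64(-41), np.uint8(79)), (np.int64(-37), np.uint8(115)), (np.int64(-33), np.uint8(174)), (np.int64(-29), np.uint8(173)), (np.int64(-25), np.uint8(172)), (np.int64(-21), np.uint8(174)), (np.int64(-17), np.uint8(173)), (np.int64(-13), np.uint8(171)), (np.int64(-9), np.uint8(170)), (np.int64(-5), np.uint8(169)), (np.int64(-1), np.uint8(169)), (np.int64(2), np.uint8(171)), (np.int64(6), np.uint8(172)), (np.int64(10), np.uint8(171)), (np.int64(14), np.uint8(169)), (np.int64(18), np.uint8(167)), (np.int64(22), np.uint8(168)), (np.int64(26), np.uint8(169)), (np.int64(30), np.uint8(169)), (np.int64(34), np.uint8(167)), (np.int64(38), np.uint8(166)), (np.int64(42), np.uint8(162)), (np.int64(46), np.uint8(12
[... 6232 characters left out ...]
np.uint8(168)), (np.int64(-140), np.uint8(168)), (np.int64(-137), np.uint8(169)), (np.int64(-134), np.uint8(169)), (np.int64(-131), np.uint8(169)), (np.int64(-128), np.uint8(169)), (np.int64(-125), np.uint8(169)), (np.int64(-122), np.uint8(169)), (np.int64(-119), np.uint8(169)), (np.int64(-116), np.uint8(170)), (np.int64(-113), np.uint8(171)), (np.int64(-110), np.uint8(171)), (np.int64(-107), np.uint8(171)), (np.int64(-104), np.uint8(170)), (np.int64(-101), np.uint8(170))]
top [(array([420.56, 220.03]), np.int32(1154)), (array([426.71, 220.31]), np.int32(497)), (array([455.68, 221.41]), np.int32(522))]
scene [(array([241.88, 268.02]), np.int32(461)), (array([219.13, 289.55]), np.int32(518))]
```

Run:
```python
from h import *
import pickle
D=pickle.load(open('d0.pkl','rb'));t=D['top'];s=D['scene']
A,ea=tri(t,(426.71,220.31),s,(241.88,268.02));B,eb=tri(t,(455.68,221.41),s,(219.13,289.55))
print(A,ea,B,eb,'mid',(A+B)/2,np.linalg.norm(A-B),np.degrees(np.arctan2(*(A-B)[1::-1])))
for p in((426.71,220.31),(455.68,221.41)): print(onz(t,*p,.044))
for p in((241.88,268.02),(219.13,289.55)): print(onz(s,*p,.044))
```

```text
[ 0.47180853 -0.3012278   0.0473943 ] 0.0024301585864302104 [ 0.4680381  -0.39297701  0.0477499 ] 0.0026019993337399665 mid [ 0.46992331 -0.34710241  0.0475721 ] 0.09182734007772926 87.6467556669735
[ 0.47127465 -0.30289348  0.044     ]
[ 0.46749113 -0.39505924  0.044     ]
[ 0.4709638  -0.29924102  0.044     ]
[ 0.46707642 -0.39110788  0.044     ]
```

Call:
servo_tool --steps '[{"dx":-0.128,"dy":-0.2,"dz":0,"wx":0,"wy":0,"wz":0},{"dx":-0.256,"dy":-0.4,"dz":0,"wx":0,"wy":0,"wz":0},{"dx":-0.384,"dy":-0.6,"dz":0,"wx":0,"wy":0,"wz":0},{"dx":-0.512,"dy":-0.8,"dz":0,"wx":0,"wy":0,"wz":0},{"dx":-0.64,"dy":-1,"dz":0,"wx":0,"wy":0,"wz":0}]'

```text
time_s: 3.17
eef_pos: [0.4698, -0.1003, 0.2312]
eef_rot: [-0.0, 0.721, 0.693, 0.0]
wrist_force: [-0.4, 0.0, -0.1]
opening: 0.601
grasp_force: 0.0
```

Call:
servo_tool --steps '[{"dx":0,"dy":-0.2,"dz":0,"wx":0,"wy":0,"wz":0},{"dx":0,"dy":-0.4,"dz":0,"wx":0,"wy":0,"wz":0},{"dx":0,"dy":-0.6,"dz":0,"wx":0,"wy":0,"wz":0},{"dx":0,"dy":-0.8,"dz":0,"wx":0,"wy":0,"wz":0},{"dx":0,"dy":-1,"dz":0,"wx":0,"wy":0,"wz":0}]'

```text
time_s: 3.58
eef_pos: [0.4707, -0.2006, 0.2313]
eef_rot: [-0.0, 0.721, 0.693, 0.0]
wrist_force: [-0.1, 0.2, -0.3]
opening: 0.603
grasp_force: 0.0
```

Call:
servo_tool --steps '[{"dx":0,"dy":-0.2,"dz":0,"wx":0,"wy":0,"wz":0},{"dx":0,"dy":-0.4,"dz":0,"wx":0,"wy":0,"wz":0},{"dx":0,"dy":-0.6,"dz":0,"wx":0,"wy":0,"wz":0},{"dx":0,"dy":-0.8,"dz":0,"wx":0,"wy":0,"wz":0},{"dx":0,"dy":-1,"dz":0,"wx":0,"wy":0,"wz":0}]'

```text
time_s: 4.0
eef_pos: [0.4709, -0.3006, 0.2312]
eef_rot: [-0.0, 0.721, 0.693, 0.0]
wrist_force: [-0.3, 0.1, -0.6]
opening: 0.603
grasp_force: 0.0
```

Call:
servo_tool --steps '[{"dx":0,"dy":-0.2,"dz":-0.1,"wx":0,"wy":0,"wz":0},{"dx":0,"dy":-0.46,"dz":-0.3,"wx":0,"wy":0,"wz":0},{"dx":0,"dy":-0.46,"dz":-0.6,"wx":0,"wy":0,"wz":0},{"dx":0,"dy":-0.46,"dz":-0.8,"wx":0,"wy":0,"wz":0},{"dx":0,"dy":-0.46,"dz":-0.8,"wx":0,"wy":0,"wz":0}]'

```text
time_s: 4.42
eef_pos: [0.4685, -0.3436, 0.146]
eef_rot: [-0.005, 0.721, 0.693, 0.0]
wrist_force: [-0.3, -0.1, -0.4]
opening: 0.596
grasp_force: 0.0
```

Run:
```python
from h import *
c=cam('wrist');save(c,'w3.png');o=ctrl.get_obs();print(o['eef_pos'],o['eef_rot'])
for p in [(.4718,-.3012,.0445),(.468,-.393,.0445)]: print(proj(c,p))
print(proj(c,o['eef_pos']))
```

```text
[ 0.46952011 -0.34452735  0.14865117] [-3.03653630e-03  7.21144918e-01  6.92777545e-01  2.43581973e-04]
[317.2979409  153.03332902]
[316.83760999 255.37831595]
[316.43333255 267.9229061 ]
```

View pics/w3.png

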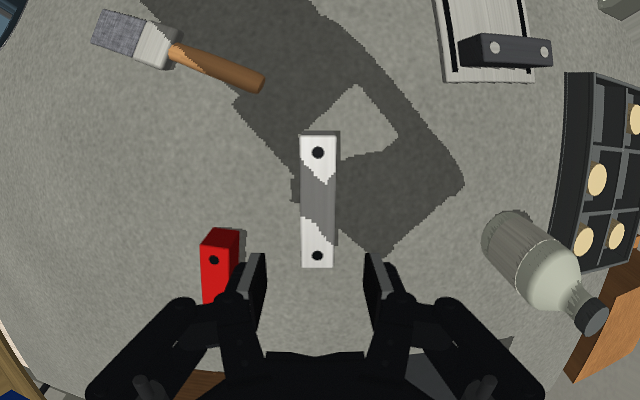

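The wrist view shows the bar's holes at (318,153) and (317,256), within a pixel of where they were predicted, and the bar sits midway between the fingers. The red bar at (220,265) is clear of them. Now I'll descend and grip.

Call:
servo_tool --steps '[{"dx":0,"dy":0,"dz":-0.2,"wx":0,"wy":0,"wz":0},{"dx":0,"dy":0,"dz":-0.4,"wx":0,"wy":0,"wz":0},{"dx":0,"dy":0,"dz":-0.6,"wx":0,"wy":0,"wz":0},{"dx":0,"dy":0,"dz":-0.8,"wx":0,"wy":0,"wz":0},{"dx":0,"dy":0,"dz":-1,"wx":0,"wy":0,"wz":0}]'

```text
time_s: 4.88
eef_pos: [0.4722, -0.3472, 0.0529]
eef_rot: [0.002, 0.721, 0.693, 0.0]
wrist_force: [-0.4, 0.7, -0.8]
opening: 0.6
grasp_force: 0.0
```

Call:
servo_tool --steps '[{"dx":0,"dy":0,"dz":-0.1,"wx":0,"wy":0,"wz":0},{"dx":0,"dy":0,"dz":-0.2,"wx":0,"wy":0,"wz":0},{"dx":0,"dy":0,"dz":-0.3,"wx":0,"wy":0,"wz":0},{"dx":0,"dy":0,"dz":-0.38,"wx":0,"wy":0,"wz":0},{"dx":0,"dy":0,"dz":-0.38,"wx":0,"wy":0,"wz":0}]'

```text
time_s: 5.3
eef_pos: [0.47, -0.3463, 0.0123]
eef_rot: [-0.001, 0.721, 0.693, 0.0]
wrist_force: [0.1, -0.4, -0.6]
opening: 0.602
grasp_force: 0.0
```

Call:
servo_tool --steps '[{"dx":0,"dy":0,"dz":0,"wx":0,"wy":0,"wz":0},{"dx":0,"dy":0,"dz":0,"wx":0,"wy":0,"wz":0},{"dx":0,"dy":0,"dz":0,"wx":0,"wy":0,"wz":0},{"dx":0,"dy":0,"dz":0,"wx":0,"wy":0,"wz":0},{"dx":0,"dy":0,"dz":0,"wx":0,"wy":0,"wz":0}]' --jaw 0.2

```text
time_s: 5.72
eef_pos: [0.4708, -0.3474, 0.0141]
eef_rot: [0.001, 0.721, 0.692, -0.0]
wrist_force: [-0.8, -0.1, 2.9]
opening: 0.34
grasp_force: 60.7
```

Call:
servo_tool --steps '[{"dx":0,"dy":0,"dz":0,"wx":0,"wy":0,"wz":0},{"dx":0,"dy":0,"dz":0,"wx":0,"wy":0,"wz":0},{"dx":0,"dy":0,"dz":0,"wx":0,"wy":0,"wz":0},{"dx":0,"dy":0,"dz":0.05,"wx":0,"wy":0,"wz":0},{"dx":0,"dy":0,"dz":0.1,"wx":0,"wy":0,"wz":0}]'

```text
time_s: 6.13
eef_pos: [0.4695, -0.3459, 0.0225]
eef_rot: [-0.001, 0.721, 0.692, 0.0]
wrist_force: [-0.1, -0.5, -5.5]
opening: 0.341
grasp_force: 59.9
```

Call:
servo_tool --steps '[{"dx":0,"dy":0,"dz":0.2,"wx":0,"wy":0,"wz":0},{"dx":0,"dy":0,"dz":0.4,"wx":0,"wy":0,"wz":0},{"dx":0,"dy":0,"dz":0.6,"wx":0,"wy":0,"wz":0},{"dx":0,"dy":0,"dz":0.8,"wx":0,"wy":0,"wz":0},{"dx":0,"dy":0,"dz":1,"wx":0,"wy":0,"wz":0}]'

```text
time_s: 6.55
eef_pos: [0.4697, -0.3462, 0.1236]
eef_rot: [-0.001, 0.721, 0.692, 0.0]
wrist_force: [0.6, 0.0, -4.1]
opening: 0.341
grasp_force: 60.0
```

Call:
servo_tool --steps '[{"dx":0.16,"dy":0.2,"dz":0,"wx":0,"wy":0,"wz":0.008},{"dx":0.32,"dy":0.4,"dz":0,"wx":0,"wy":0,"wz":0.017},{"dx":0.48,"dy":0.6,"dz":0,"wx":0,"wy":0,"wz":0.026},{"dx":0.64,"dy":0.8,"dz":0,"wx":0,"wy":0,"wz":0.035},{"dx":0.8,"dy":1,"dz":0,"wx":0,"wy":0,"wz":0.0433}]'

```text
time_s: 6.97
eef_pos: [0.5503, -0.2454, 0.1228]
eef_rot: [-0.001, 0.672, 0.74, -0.0]
wrist_force: [-0.8, -1.0, -4.7]
opening: 0.336
grasp_force: 60.4
```

Call:
servo_tool --steps '[{"dx":0.16,"dy":0.2,"dz":0,"wx":0,"wy":0,"wz":0},{"dx":0.32,"dy":0.4,"dz":0,"wx":0,"wy":0,"wz":0},{"dx":0.48,"dy":0.6,"dz":0,"wx":0,"wy":0,"wz":0},{"dx":0.64,"dy":0.8,"dz":0,"wx":0,"wy":0,"wz":0},{"dx":0.8,"dy":1,"dz":0,"wx":0,"wy":0,"wz":0}]'

```text
time_s: 7.38
eef_pos: [0.6302, -0.1454, 0.1225]
eef_rot: [-0.001, 0.673, 0.74, -0.0]
wrist_force: [0.6, -0.2, -5.1]
opening: 0.336
grasp_force: 60.4
```

Call:
servo_tool --steps '[{"dx":0.09,"dy":0.12,"dz":0,"wx":0,"wy":0,"wz":0},{"dx":0.09,"dy":0.12,"dz":0,"wx":0,"wy":0,"wz":0},{"dx":0.09,"dy":0.12,"dz":0,"wx":0,"wy":0,"wz":0},{"dx":0.09,"dy":0.12,"dz":0,"wx":0,"wy":0,"wz":0},{"dx":0.09,"dy":0.12,"dz":0,"wx":0,"wy":0,"wz":0}]'

```text
time_s: 7.8
eef_pos: [0.6385, -0.1359, 0.123]
eef_rot: [-0.0, 0.673, 0.739, -0.0]
wrist_force: [0.2, -0.7, -4.5]
opening: 0.342
grasp_force: 60.4
```

Run:
```python
from h import *
import pickle
c=cam('wrist');save(c,'w4.png');pickle.dump(c,open('w4.pkl','wb'));o=ctrl.get_obs();print(o['eef_pos'],o['eef_rot'],o['time_s'])
S=np.array([.6448,-.1988]);th=np.radians(95.4);ey=np.array([np.cos(th),np.sin(th)]);ex=np.array([np.sin(th),-np.cos(th)])
for x,y,z in[(0,.12,.012),(0,.2,.012),(-.055,.12,.012),(.055,.12,.012),(-.055,.25,.012),(-.04,0,.06),(.04,0,.06)]: print((x,y,z),proj(c,[*(S+x*ex+y*ey),z]))
```

```text
[ 0.63858759 -0.13595483  0.12312716] [-2.39122646e-04  6.73246884e-01  7.39417687e-01 -2.46300674e-04] 7.85
(0, 0.12, 0.012) [315.00747974 133.35488897]
(0, 0.2, 0.012) [315.05427856  37.178763  ]
(-0.055, 0.12, 0.012) [249.00905503 134.35292881]
(0.055, 0.12, 0.012) [380.98605141 134.4406886 ]
(-0.055, 0.25, 0.012) [248.43209225 -15.25754717]
(-0.04, 0, 0.06) [265.86278721 291.13752755]
(0.04, 0, 0.06) [363.94673234 291.19288752]
```

View pics/w4.png

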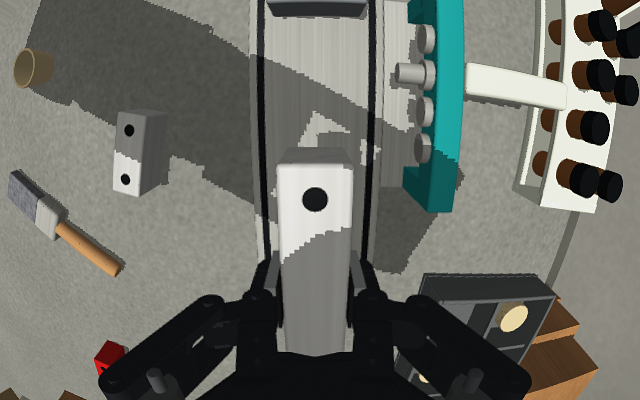

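The bar hangs over the bed with its hole at (315,199). The bed grooves are near columns 263 and 376, the snout is at (410,73), and the carriage end is at the top. I'll measure the centring more finely.

Run:
```python
from h import *
import pickle
c=pickle.load(open('w4.pkl','rb'))
S=np.array([.6448,-.1988]);th=np.radians(95.4);ey=np.array([np.cos(th),np.sin(th)]);ex=np.array([np.sin(th),-np.cos(th)])
g=cv2.cvtColor(c['frame'],cv2.COLOR_RGB2GRAY).astype(float)
st=lambda p:np.round([(p[:2]-S)@ex*1000,(p[:2]-S)@ey*1000],1)
for v in range(25,150,12):
    r=g[v];out=[]
    for a,b in((250,275),(362,388)):
        k=np.arange(a,b);w=np.clip(70-r[k],0,None);out.append(st(onz(c,(k*w).sum()/max(w.sum(),1),v,.012)))
    d=np.diff(cv2.GaussianBlur(g,(3,1),0)[v]); el=238+np.argmax(d[238:262]); er=374+np.argmin(d[374:396])
    out+=[el,er]+[st(onz(c,e+.5,v,.012))[0] for e in(el,er)]
    print(v,*out)
# bar in hand, top about TCP z+.030
for v in(170,185,215,225):
    d=np.diff(cv2.GaussianBlur(g,(5,1),0)[v]);l=265+np.argmax(d[265:295]);rr=340+np.argmin(d[340:362]);print(v,l,rr,st(onz(c,l+.5,v,.1535)),st(onz(c,rr+.5,v,.1535)))
```

```text
25 [-44.4 212. ] [ 46.  212.2] 249 382 -53.4 55.0
37 [-44.5 201.5] [ 45.8 201.7] 249 382 -53.3 54.9
49 [-44.7 191.2] [ 46.  191.4] 249 382 -53.2 54.8
61 [-44.6 181. ] [ 46.4 181.2] 249 382 -53.3 54.9
73 [-44.5 170.9] [ 45.9 171. ] 249 389 -53.3 60.9
85 [-44.6 160.9] [ 45.9 161. ] 248 388 -54.3 60.2
97 [-44.6 150.9] [ 45.9 151. ] 249 381 -53.7 54.5
109 [-44.7 140.9] [ 46.4 141. ] 249 381 -53.9 54.7
121 [-44.7 130.9] [ 45.9 131. ] 249 381 -54.2 55.0
133 [-44.7 120.9] [ 46.2 121. ] 250 380 -53.7 54.5
145 [-44.7 110.7] [ 46.2 110.8] 251 376 -53.2 51.5
170 265 352 [-18.8 121.5] [ 14.  121.4]
185 266 352 [-18.7 115.6] [ 14.2 115.6]
215 277 351 [-14.9 103.2] [ 14.3 103.3]
225 268 350 [-18.7  98.9] [14.1 99. ]
```

Call:
servo_tool --steps '[{"dx":0.008,"dy":0,"dz":-0.2,"wx":0,"wy":0,"wz":0},{"dx":0.008,"dy":0,"dz":-0.4,"wx":0,"wy":0,"wz":0},{"dx":0.008,"dy":0,"dz":-0.6,"wx":0,"wy":0,"wz":0},{"dx":0.008,"dy":0,"dz":-0.75,"wx":0,"wy":0,"wz":0},{"dx":0.008,"dy":0,"dz":-0.85,"wx":0,"wy":0,"wz":0}]'

```text
time_s: 8.27
eef_pos: [0.6387, -0.1353, 0.0362]
eef_rot: [-0.001, 0.673, 0.74, -0.001]
wrist_force: [-0.4, 0.6, -4.6]
opening: 0.345
grasp_force: 60.5
```

Call:
servo_tool --steps '[{"dx":0,"dy":0,"dz":-0.03,"wx":0,"wy":0,"wz":0},{"dx":0,"dy":0,"dz":-0.06,"wx":0,"wy":0,"wz":0},{"dx":0,"dy":0,"dz":-0.09,"wx":0,"wy":0,"wz":0},{"dx":0,"dy":0,"dz":-0.11,"wx":0,"wy":0,"wz":0},{"dx":0,"dy":0,"dz":-0.11,"wx":0,"wy":0,"wz":0}]'

```text
time_s: 8.68
eef_pos: [0.6405, -0.135, 0.0278]
eef_rot: [0.0, 0.673, 0.74, 0.0]
wrist_force: [0.4, -0.4, -4.6]
opening: 0.339
grasp_force: 60.4
```

Call:
servo_tool --steps '[{"dx":0,"dy":0,"dz":-0.01,"wx":0,"wy":0,"wz":0},{"dx":0,"dy":0,"dz":-0.02,"wx":0,"wy":0,"wz":0},{"dx":0,"dy":0,"dz":-0.02,"wx":0,"wy":0,"wz":0},{"dx":0,"dy":0,"dz":-0.02,"wx":0,"wy":0,"wz":0},{"dx":0,"dy":0,"dz":-0.02,"wx":0,"wy":0,"wz":0}]'

```text
time_s: 9.1
eef_pos: [0.6407, -0.1351, 0.0262]
eef_rot: [0.001, 0.673, 0.74, 0.0]
wrist_force: [-1.4, 1.1, 0.7]
opening: 0.339
grasp_force: 61.0
```

Call:
servo_tool --steps '[{"dx":0,"dy":0,"dz":0,"wx":0,"wy":0,"wz":0},{"dx":0,"dy":0,"dz":0,"wx":0,"wy":0,"wz":0},{"dx":0,"dy":0,"dz":0,"wx":0,"wy":0,"wz":0},{"dx":0,"dy":0,"dz":0,"wx":0,"wy":0,"wz":0},{"dx":0,"dy":0,"dz":0,"wx":0,"wy":0,"wz":0}]' --jaw 0.6

```text
time_s: 9.52
eef_pos: [0.6402, -0.135, 0.0254]
eef_rot: [0.0, 0.673, 0.74, 0.0]
wrist_force: [0.3, 0.2, 0.0]
opening: 0.597
grasp_force: 0.0
```

Call:
servo_tool --steps '[{"dx":0,"dy":0,"dz":0.1,"wx":0,"wy":0,"wz":0},{"dx":0,"dy":0,"dz":0.3,"wx":0,"wy":0,"wz":0},{"dx":0,"dy":0,"dz":0.5,"wx":0,"wy":0,"wz":0},{"dx":0,"dy":0,"dz":0.75,"wx":0,"wy":0,"wz":0},{"dx":0,"dy":0,"dz":1,"wx":0,"wy":0,"wz":0}]'

```text
time_s: 9.93
eef_pos: [0.6398, -0.1348, 0.1267]
eef_rot: [-0.0, 0.673, 0.74, -0.0]
wrist_force: [-0.1, 0.3, -1.0]
opening: 0.604
grasp_force: 0.0
```

Call:
servo_tool --steps '[{"dx":0,"dy":0.1,"dz":0.2,"wx":0,"wy":0,"wz":0},{"dx":0,"dy":0.2,"dz":0.4,"wx":0,"wy":0,"wz":0},{"dx":0,"dy":0.3,"dz":0.6,"wx":0,"wy":0,"wz":0},{"dx":0,"dy":0.3,"dz":0.8,"wx":0,"wy":0,"wz":0},{"dx":0,"dy":0.3,"dz":0.8,"wx":0,"wy":0,"wz":0}]'

```text
time_s: 10.35
eef_pos: [0.6427, -0.105, 0.2116]
eef_rot: [0.004, 0.672, 0.74, 0.002]
wrist_force: [0.9, 0.5, 1.7]
opening: 0.6
grasp_force: 0.0
```

Run:
```python
from h import *
import pickle
c=cam('wrist');save(c,'w5.png');t=cam('top');s=cam('scene');pickle.dump([c,t,s],open('w5.pkl','wb'));o=ctrl.get_obs();print(o['eef_pos'],o['eef_rot'],o['time_s'])
S=np.array([.6448,-.1988]);th=np.radians(95.4);ey=np.array([np.cos(th),np.sin(th)]);ex=np.array([np.sin(th),-np.cos(th)])
st=lambda p:np.round([(p[:2]-S)@ex*1000,(p[:2]-S)@ey*1000],1)
g=cv2.cvtColor(c['frame'],cv2.COLOR_RGB2GRAY)
m=(g<45).astype(np.uint8);n,l,q,ce=cv2.connectedComponentsWithStats(m)
for i in range(1,n):
    if 30<q[i,4]<3000:print(q[i],ce[i].round(1),st(onz(c,*ce[i],.056)),st(onz(c,*ce[i],.098)))
```

```text
[ 0.63990068 -0.10493518  0.20522148] [ 3.47787786e-05  6.72750598e-01  7.39869333e-01 -2.77630531e-05] 10.5
[ 264    0   89  266 2975] [308.  162.5] [  1.6 116.1] [  2.1 124.8]
[545   0  33  13 344] [561.   5.] [307.  328.6] [264.7 307.5]
[545  22  33  25 634] [561.5  35.2] [304.4 287.4] [262.4 272. ]
[ 515   48   61   36 1320] [545.5  66.1] [275.1 241.6] [237.2 232.7]
[497  54   7  18  82] [500.5  62.2] [206.5 233.2] [178.2 225.5]
[274  59  68   4 227] [308.4  60.7] [  2.  215.5] [  2.4 210.2]
[  0  63   5  66 224] [ 1.4 92.9] [-439.4  240.2] [-377.   231.5]
[ 511   89   61   35 1298] [541.3 105.6] [270.7 193.4] [233.5 191.3]
[493  90   7  19  82] [496.4  98.4] [202.7 192.5] [175.  190.5]
[505 129  34  28 693] [522.4 142.5] [245.7 147.2] [212.  151.5]
[488 133   6  10  46] [490.4 136.8] [198.5 149.8] [171.4 153.8]
[165 144   8   8  46] [168.5 147.8] [-144.6  135. ] [-123.5  141.1]
[383 145   6  12  31] [386.4 150.8] [ 79.3 128.9] [ 69.  135.8]
[481 161   8  18  72] [484.2 169.6] [195.3 112.9] [168.7 122.1]
[305 164   8   8  53] [308.6 167.7] [  2.1 110.8] [  2.5 120.3]
[ 497  168   59   34 1203] [526.4 184.9] [262.3  96.8] [226.2 108.2]
[374 173  13  33 257] [380.5 187.7] [75.5 90.4] [ 65.7 102.8]
[162 181   6   7  37] [164.5 184.2] [-154.5   95.5] [-132.1  107.1]
[306 248   7   7  38] [308.9 251.2] [ 2.1 18.2] [ 2.5 40.7]
[  0 377  23  23 363] [  8.6 390.4] [-1019.2  -593.9] [-875.3 -485.5]
```

View pics/w5.png

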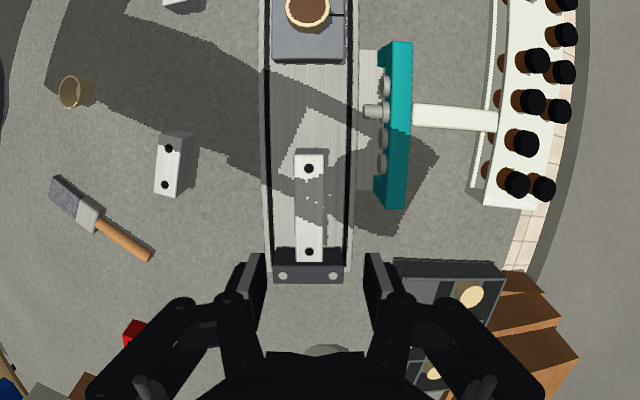

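The bar lies flat and straight on the bed, with holes at (309,168) and (309,251). The stop is at rows 248–283 with a small gap to the bar, and the carriage end is at row 60. Now I'll check the centring in this same view and measure the carriage gap.

Run:
```python
from h import *
import pickle
c,t,s=pickle.load(open('w5.pkl','rb'))
S=np.array([.6448,-.1988]);th=np.radians(95.4);ey=np.array([np.cos(th),np.sin(th)]);ex=np.array([np.sin(th),-np.cos(th)])
st=lambda p:np.round([(p[:2]-S)@ex*1000,(p[:2]-S)@ey*1000],1)
g=cv2.cvtColor(c['frame'],cv2.COLOR_RGB2GRAY).astype(float)
for v in range(75,240,20):
    o=[]
    for a,b in((258,276),(344,360)):
        k=np.arange(a,b);w=np.clip(70-g[v,k],0,None);o.append(st(onz(c,(k*w).sum()/max(w.sum(),1),v,.012)))
    print(v,*o)
# bar top edges at z=.056
for v in(175,190,220,235):
    d=np.diff(cv2.GaussianBlur(g,(3,1),0)[v]);l=285+np.argmax(d[285:302]);r=315+np.argmin(d[315:335]);print('bar',v,l,r,st(onz(c,l+.5,v,.056)),st(onz(c,r+.5,v,.056)))
col=g[40:80,300:318].mean(1);print(list(zip(range(40,80),col.astype(int))))
for v in(57,59,61,63): print(v,st(onz(c,308,v,.052)),st(onz(c,308,v,.012)))
# handle in top view: dark blob near left of cup
hsv=cv2.cvtColor(t['frame'],cv2.COLOR_RGB2GRAY)[160:190,280:305]
m=(hsv<45).astype(np.uint8);n,l,q,ce=cv2.connectedComponentsWithStats(m)
for i in range(1,n):
    if q[i,4]>15:
        u=ce[i]+[280,160];print(q[i],u,st(onz(t,*u,.098)),onz(t,*u,.098))
# cup circle in wrist at start view w2
w=pickle.load(open('w2.pkl','rb'))
print('cup w2',st(onz(w,401,119,.08)))
```

```text
75 [-44.4 205.9] [ 46.  205.7]
95 [-44.2 183.6] [ 45.5 183.3]
115 [-44.6 161.2] [ 46.  161.1]
135 [-44.4 138.8] [ 46.  138.6]
155 [-44.4 116. ] [ 45.8 115.9]
175 [-44.6  92.6] [45.8 92.5]
195 [-44.3  68.5] [45.6 68.5]
215 [-44.3  43.4] [45.8 43.4]
235 [-44.5  17. ] [46.4 17. ]
bar 175 294 318 [-11.9 103.4] [ 11.9 103.4]
bar 190 294 322 [-12.2  87.8] [16.1 87.8]
bar 220 295 334 [-11.8  55.1] [29.  55.1]
bar 235 295 322 [-12.1  37.8] [16.7 37.8]
[(40, np.int64(147)), (41, np.int64(147)), (42, np.int64(148)), (43, np.int64(147)), (44, np.int64(147)), (45, np.int64(146)), (46, np.int64(146)), (47, np.int64(145)), (48, np.int64(146)), (49, np.int64(146)), (50, np.int64(147)), (51, np.int64(147)), (52, np.int64(148)), (53, np.int64(148)), (54, np.int64(148)), (55, np.int64(148)), (56, np.int64(150)), (57, np.int64(129)), (58, np.int64(93)), (59, np.int64(38)), (60, np.int64(42)), (61, np.int64(42)), (62, np.int64(39)), (63, np.int64(70)), (64, np.int64(142)), (65, np.int64(186)), (66, np.int64(183)), (67, np.int64(183)), (68, np.int64(183)), (69, np.int64(182)), (70, np.int64(183)), (71, np.int64(183)), (72, np.int64(183)), (73, np.int64(183)), (74, np.int64(183)), (75, np.int64(183)), (76, np.int64(183)), (77, np.int64(183)), (78, np.int64(184)), (79, np.int64(184))]
57 [  1.5 219.7] [  1.  225.1]
59 [  1.5 217.7] [  1.  222.9]
61 [  1.5 215.7] [  1.  220.6]
63 [  1.5 213.7] [  1.  218.4]
[10 15  8  4 22] [293.45454545 177.04545455] [-12.9 318.8] [0.60194481 0.11739782 0.098     ]
cup w2 [  0.6 263.2]
```

Call:
servo_tool --steps '[{"dx":-0.02,"dy":0.2,"dz":0,"wx":0,"wy":0,"wz":0},{"dx":-0.04,"dy":0.4,"dz":0,"wx":0,"wy":0,"wz":0},{"dx":-0.06,"dy":0.6,"dz":0,"wx":0,"wy":0,"wz":0},{"dx":-0.08,"dy":0.8,"dz":0,"wx":0,"wy":0,"wz":0},{"dx":-0.1,"dy":1,"dz":0,"wx":0,"wy":0,"wz":0}]' --jaw 0

```text
time_s: 10.92
eef_pos: [0.6289, -0.0043, 0.2032]
eef_rot: [-0.001, 0.673, 0.74, -0.001]
wrist_force: [1.4, -1.0, 0.2]
opening: 0.0
grasp_force: 0.0
```

Call:
servo_tool --steps '[{"dx":-0.02,"dy":0.2,"dz":0,"wx":0,"wy":0,"wz":0},{"dx":-0.04,"dy":0.4,"dz":0,"wx":0,"wy":0,"wz":0},{"dx":-0.06,"dy":0.6,"dz":0,"wx":0,"wy":0,"wz":0},{"dx":-0.08,"dy":0.8,"dz":0,"wx":0,"wy":0,"wz":0},{"dx":-0.1,"dy":1,"dz":0,"wx":0,"wy":0,"wz":0}]'

```text
time_s: 11.33
eef_pos: [0.619, 0.0957, 0.2033]
eef_rot: [-0.001, 0.673, 0.74, -0.001]
wrist_force: [0.9, -0.4, 0.3]
opening: 0.002
grasp_force: 0.0
```

Call:
servo_tool --steps '[{"dx":-0.02,"dy":0.2,"dz":0,"wx":0,"wy":0,"wz":0},{"dx":-0.04,"dy":0.4,"dz":0,"wx":0,"wy":0,"wz":0},{"dx":-0.06,"dy":0.6,"dz":0,"wx":0,"wy":0,"wz":0},{"dx":-0.1,"dy":0.8,"dz":0,"wx":0,"wy":0,"wz":0},{"dx":-0.1,"dy":0.8,"dz":0,"wx":0,"wy":0,"wz":0}]'

```text
time_s: 11.75
eef_pos: [0.6083, 0.1781, 0.2033]
eef_rot: [-0.002, 0.672, 0.741, -0.001]
wrist_force: [-0.3, -0.4, 0.1]
opening: 0.005
grasp_force: 0.0
```

Run:
```python
from h import *
c=cam('wrist');save(c,'w6.png');t=cam('top')
o=ctrl.get_obs();print(o['eef_pos'],o['eef_rot'],o['time_s'],o['opening'])
S=np.array([.6448,-.1988]);th=np.radians(95.4);ey=np.array([np.cos(th),np.sin(th)]);ex=np.array([np.sin(th),-np.cos(th)])
d=o['eef_pos'][:2]-S;print('stage',d@ex,d@ey)
for p in((0,.338,.098),(0,.323,.098)): print(proj(c,[*(S+p[0]*ex+p[1]*ey),p[2]]))
```

```text
[0.60920156 0.17525684 0.20361769] [-0.00078339  0.67227147  0.74030343 -0.00113802] 11.85 0.0003032965126074832
stage -0.00023859158198994562 0.3757468689454985
[315.71662334 244.27694382]
[315.62349259 258.82557548]
```

View pics/w6.png

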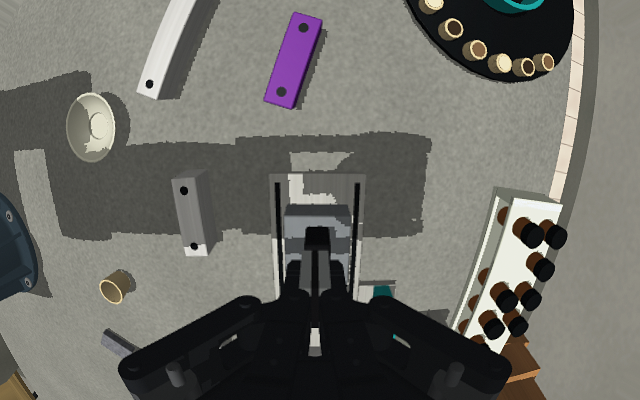

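The handle's far face is around (317,228–246), where it was predicted to be. The shut fingers stand beyond it, so I can descend and push.

Call:
servo_tool --steps '[{"dx":0,"dy":0.05,"dz":-0.2,"wx":0,"wy":0,"wz":0},{"dx":0,"dy":0.05,"dz":-0.4,"wx":0,"wy":0,"wz":0},{"dx":0,"dy":0.05,"dz":-0.6,"wx":0,"wy":0,"wz":0},{"dx":0,"dy":0.05,"dz":-0.8,"wx":0,"wy":0,"wz":0},{"dx":0,"dy":0.05,"dz":-1,"wx":0,"wy":0,"wz":0}]'

```text
time_s: 12.27
eef_pos: [0.6099, 0.1785, 0.1036]
eef_rot: [-0.0, 0.673, 0.739, -0.001]
wrist_force: [-0.8, -0.6, -0.5]
opening: -0.001
grasp_force: 0.0
```

Call:
servo_tool --steps '[{"dx":0,"dy":0,"dz":-0.1,"wx":0,"wy":0,"wz":0},{"dx":0,"dy":0,"dz":-0.2,"wx":0,"wy":0,"wz":0},{"dx":0,"dy":0,"dz":-0.3,"wx":0,"wy":0,"wz":0},{"dx":0,"dy":0,"dz":-0.38,"wx":0,"wy":0,"wz":0},{"dx":0,"dy":0,"dz":-0.38,"wx":0,"wy":0,"wz":0}]'

```text
time_s: 12.68
eef_pos: [0.6093, 0.1797, 0.0657]
eef_rot: [-0.001, 0.673, 0.74, -0.001]
wrist_force: [-0.3, -0.2, -0.2]
opening: 0.003
grasp_force: 0.0
```

Call:
servo_tool --steps '[{"dx":0.01,"dy":-0.1,"dz":0,"wx":0,"wy":0,"wz":0},{"dx":0.02,"dy":-0.2,"dz":0,"wx":0,"wy":0,"wz":0},{"dx":0.03,"dy":-0.3,"dz":0,"wx":0,"wy":0,"wz":0},{"dx":0.04,"dy":-0.4,"dz":0,"wx":0,"wy":0,"wz":0},{"dx":0.05,"dy":-0.5,"dz":0,"wx":0,"wy":0,"wz":0}]'

```text
time_s: 13.1
eef_pos: [0.6158, 0.1292, 0.0683]
eef_rot: [0.0, 0.673, 0.74, 0.001]
wrist_force: [-1.0, 3.0, 2.3]
opening: 0.001
grasp_force: 1.5
```

Call:
servo_tool --steps '[{"dx":0.01,"dy":-0.1,"dz":0,"wx":0,"wy":0,"wz":0},{"dx":0.02,"dy":-0.2,"dz":0,"wx":0,"wy":0,"wz":0},{"dx":0.03,"dy":-0.3,"dz":0,"wx":0,"wy":0,"wz":0},{"dx":0.04,"dy":-0.4,"dz":0,"wx":0,"wy":0,"wz":0},{"dx":0.045,"dy":-0.45,"dz":0,"wx":0,"wy":0,"wz":0}]'

```text
time_s: 13.52
eef_pos: [0.6199, 0.0834, 0.0673]
eef_rot: [0.0, 0.673, 0.74, -0.0]
wrist_force: [0.2, 2.2, 1.6]
opening: -0.0
grasp_force: 1.2
```

Run:
```python
from h import *
import pickle
c=cam('wrist');save(c,'w7.png');t=cam('top');s=cam('scene');pickle.dump([c,t,s],open('w7.pkl','wb'))
o=ctrl.get_obs();print(o['eef_pos'],o['wrist_force'],o['time_s'])
S=np.array([.6448,-.1988]);th=np.radians(95.4);ey=np.array([np.cos(th),np.sin(th)]);ex=np.array([np.sin(th),-np.cos(th)])
d=o['eef_pos'][:2]-S;print('stage',d@ex,d@ey)
a=cv2.resize(t['frame'][100:200,280:420],(560,400),interpolation=cv2.INTER_CUBIC)
b=cv2.resize(s['frame'][180:300,285:355],(233,400),interpolation=cv2.INTER_CUBIC)
cv2.imwrite('pics/z2.png',np.hstack([a,b])[...,::-1])
```

```text
[0.61940686 0.08413238 0.06690499] [-0.53764012  0.45435807 -0.24419965] 13.6667
stage 0.0013458481584104724 0.2840664240814759
```

View pics/z2.png

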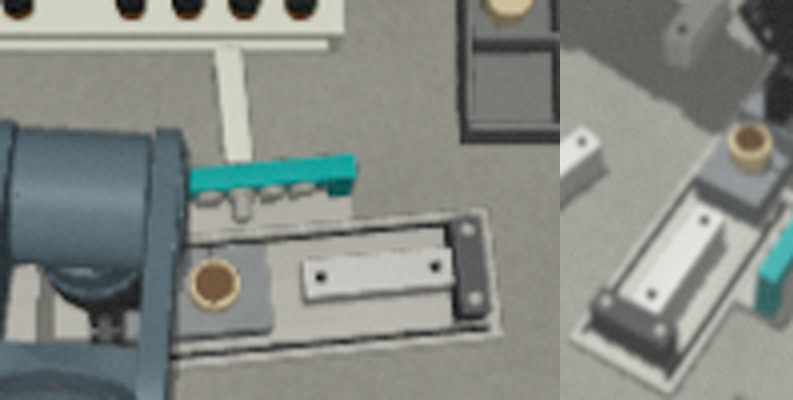

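The carriage slides well and the bar is straight between it and the stop, with about 30 mm of gap left. I'll carry on pushing gently.

Call:
servo_tool --steps '[{"dx":0.005,"dy":-0.05,"dz":0,"wx":0,"wy":0,"wz":0},{"dx":0.01,"dy":-0.1,"dz":0,"wx":0,"wy":0,"wz":0},{"dx":0.015,"dy":-0.15,"dz":0,"wx":0,"wy":0,"wz":0},{"dx":0.019,"dy":-0.2,"dz":0,"wx":0,"wy":0,"wz":0},{"dx":0.022,"dy":-0.24,"dz":0,"wx":0,"wy":0,"wz":0}]'

```text
time_s: 14.08
eef_pos: [0.6214, 0.0608, 0.0668]
eef_rot: [-0.0, 0.673, 0.74, -0.0]
wrist_force: [-0.3, 2.5, -2.2]
opening: -0.001
grasp_force: 1.2
```

Call:
servo_tool --steps '[{"dx":0.001,"dy":-0.015,"dz":0,"wx":0,"wy":0,"wz":0},{"dx":0.003,"dy":-0.03,"dz":0,"wx":0,"wy":0,"wz":0},{"dx":0.004,"dy":-0.045,"dz":0,"wx":0,"wy":0,"wz":0},{"dx":0.006,"dy":-0.06,"dz":0,"wx":0,"wy":0,"wz":0},{"dx":0.006,"dy":-0.06,"dz":0,"wx":0,"wy":0,"wz":0}]'

```text
time_s: 14.5
eef_pos: [0.6222, 0.0552, 0.0672]
eef_rot: [-0.0, 0.673, 0.74, -0.0]
wrist_force: [-1.0, 2.9, -1.4]
opening: -0.002
grasp_force: 1.2
```

Call:
servo_tool --steps '[{"dx":0.001,"dy":-0.005,"dz":0,"wx":0,"wy":0,"wz":0},{"dx":0.001,"dy":-0.01,"dz":0,"wx":0,"wy":0,"wz":0},{"dx":0.002,"dy":-0.015,"dz":0,"wx":0,"wy":0,"wz":0},{"dx":0.002,"dy":-0.02,"dz":0,"wx":0,"wy":0,"wz":0},{"dx":0.002,"dy":-0.02,"dz":0,"wx":0,"wy":0,"wz":0}]'

```text
time_s: 14.92
eef_pos: [0.6224, 0.0538, 0.0672]
eef_rot: [-0.0, 0.673, 0.74, 0.0]
wrist_force: [-1.6, 4.6, -1.3]
opening: -0.001
grasp_force: 2.4
```

Call:
servo_tool --steps '[{"dx":0.001,"dy":-0.005,"dz":0,"wx":0,"wy":0,"wz":0},{"dx":0.001,"dy":-0.01,"dz":0,"wx":0,"wy":0,"wz":0},{"dx":0.002,"dy":-0.015,"dz":0,"wx":0,"wy":0,"wz":0},{"dx":0.002,"dy":-0.02,"dz":0,"wx":0,"wy":0,"wz":0},{"dx":0.002,"dy":-0.02,"dz":0,"wx":0,"wy":0,"wz":0}]'

```text
time_s: 15.33
eef_pos: [0.6223, 0.0537, 0.0672]
eef_rot: [-0.001, 0.673, 0.74, 0.001]
wrist_force: [-2.4, 11.4, -1.2]
opening: -0.002
grasp_force: 5.9
```

Call:
servo_tool --steps '[{"dx":0.001,"dy":-0.005,"dz":0,"wx":0,"wy":0,"wz":0},{"dx":0.001,"dy":-0.01,"dz":0,"wx":0,"wy":0,"wz":0},{"dx":0.001,"dy":-0.01,"dz":0,"wx":0,"wy":0,"wz":0},{"dx":0.001,"dy":-0.01,"dz":0,"wx":0,"wy":0,"wz":0},{"dx":0.001,"dy":-0.01,"dz":0,"wx":0,"wy":0,"wz":0}]'

```text
time_s: 15.75
eef_pos: [0.6223, 0.0537, 0.0672]
eef_rot: [-0.002, 0.672, 0.74, 0.001]
wrist_force: [-2.1, 14.8, 0.0]
opening: 0.001
grasp_force: 7.6
```

The force is rising with no further motion, so everything is seated. I'll back off along the rail, rise and look.

Call:
servo_tool --steps '[{"dx":-0.01,"dy":0.08,"dz":0,"wx":0,"wy":0,"wz":0},{"dx":-0.02,"dy":0.2,"dz":0,"wx":0,"wy":0,"wz":0},{"dx":-0.03,"dy":0.3,"dz":0.1,"wx":0,"wy":0,"wz":0},{"dx":-0.03,"dy":0.3,"dz":0.4,"wx":0,"wy":0,"wz":0},{"dx":-0.03,"dy":0.3,"dz":0.8,"wx":0,"wy":0,"wz":0}]'

```text
time_s: 16.17
eef_pos: [0.6174, 0.0811, 0.1454]
eef_rot: [-0.002, 0.672, 0.74, -0.002]
wrist_force: [-0.1, -0.5, 1.1]
opening: -0.002
grasp_force: 0.0
```

Call:
servo_tool --steps '[{"dx":0,"dy":-0.2,"dz":0.2,"wx":0,"wy":0,"wz":0},{"dx":0,"dy":-0.4,"dz":0.4,"wx":0,"wy":0,"wz":0},{"dx":0,"dy":-0.6,"dz":0.6,"wx":0,"wy":0,"wz":0},{"dx":0,"dy":-0.8,"dz":0.8,"wx":0,"wy":0,"wz":0},{"dx":0,"dy":-1,"dz":0.8,"wx":0,"wy":0,"wz":0}]'

```text
time_s: 16.58
eef_pos: [0.6226, -0.021, 0.234]
eef_rot: [0.004, 0.673, 0.74, 0.002]
wrist_force: [1.2, -0.9, 1.8]
opening: 0.003
grasp_force: 0.0
```

Call:
servo_tool --steps '[{"dx":0,"dy":-0.2,"dz":0,"wx":0,"wy":0,"wz":0},{"dx":0,"dy":-0.4,"dz":0,"wx":0,"wy":0,"wz":0},{"dx":0,"dy":-0.6,"dz":0,"wx":0,"wy":0,"wz":0},{"dx":0,"dy":-0.8,"dz":0,"wx":0,"wy":0,"wz":0},{"dx":0,"dy":-1,"dz":0,"wx":0,"wy":0,"wz":0}]'

```text
time_s: 17.0
eef_pos: [0.6202, -0.1208, 0.2287]
eef_rot: [0.001, 0.673, 0.74, -0.0]
wrist_force: [-0.0, 0.9, -0.1]
opening: 0.0
grasp_force: 0.0
```

Call:
servo_tool --steps '[{"dx":0,"dy":-0.1,"dz":0,"wx":0,"wy":0,"wz":0},{"dx":0,"dy":-0.2,"dz":0,"wx":0,"wy":0,"wz":0},{"dx":0,"dy":-0.2,"dz":0,"wx":0,"wy":0,"wz":0},{"dx":0,"dy":-0.2,"dz":0,"wx":0,"wy":0,"wz":0},{"dx":0,"dy":-0.2,"dz":0,"wx":0,"wy":0,"wz":0}]'

```text
time_s: 17.42
eef_pos: [0.62, -0.1389, 0.2274]
eef_rot: [-0.0, 0.672, 0.74, 0.0]
wrist_force: [-0.5, -0.8, 0.3]
opening: 0.003
grasp_force: 0.0
```

Run:
```python
from h import *
import pickle
c=cam('wrist');save(c,'w8.png');pickle.dump(c,open('w8.pkl','wb'))
o=ctrl.get_obs();print(o['eef_pos'],o['time_s'])
cv2.imwrite('pics/z3.png',cv2.resize(c['frame'][0:300,200:440],(480,600),interpolation=cv2.INTER_CUBIC)[...,::-1])
S=np.array([.6448,-.1988]);th=np.radians(95.4);ey=np.array([np.cos(th),np.sin(th)]);ex=np.array([np.sin(th),-np.cos(th)])
st=lambda p:np.round([(p[:2]-S)@ex*1000,(p[:2]-S)@ey*1000],1)
g=cv2.cvtColor(c['frame'],cv2.COLOR_RGB2GRAY)
n,l,q,ce=cv2.connectedComponentsWithStats((g<45).astype(np.uint8))
for i in range(1,n):
    if 20<q[i,4]<120:
        p=st(onz(c,*ce[i],.056))
        if abs(p[0])<30: print('hole',ce[i].round(1),p)
```

```text
[ 0.61997586 -0.13879887  0.22734962] 17.4667
hole [329.5  89.9] [ -4.3 156.8]
hole [335.2 136.9] [  2.  108.8]
hole [333.4 221.1] [ 1.9 16.5]
```

View pics/z3.png

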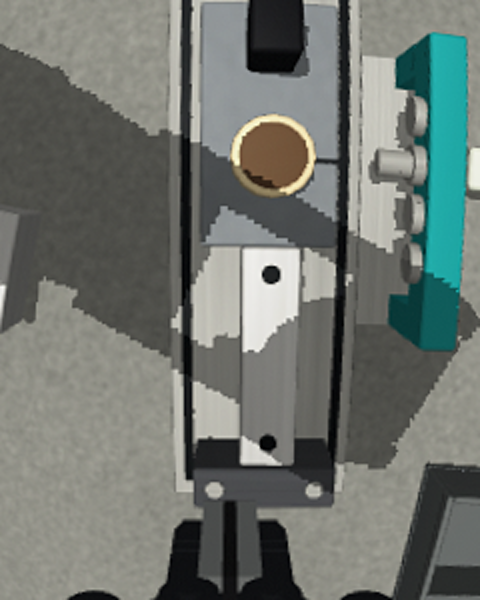

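The bar is tight between the carriage (row 245) and the stop, and it is straight: the holes are at lateral 2.0 and 1.9 mm against a bed centre of about 0.7 mm. The cup's index mark at (328,160) faces the snout at (375,163), and the gripper is clear.

```bash
python3 -c "
from bench import workorder
print(workorder.hand_in())"
```

```text
the job is handed in; nothing more can be done
None
```

I set the carriage with the 120 mm bar, tight between the end stop and the carriage and about 1.3 mm off the bed's centre line, with the cup opposite the snout, and handed the job in at about 17.5 s (no verdict returned).

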